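# Open the ball dispenser's dial to its widest opening and tip the balls out

## Task

Turn the dial on top of the tipping jar until its largest opening lies over the outlet, on the side of the small spout lip that points at the tub, while the jar still stands upright. Then tip the jar over towards the tub with its side handle until all three steel balls have run out into the tub, leaving the dial as set.

Things in the scene. Friction and masses are not known exactly. Their poses are not given: they have to be found in the camera images.
- dispenser: Dark steel stand fixed to the bench; clear jar (74 mm across and tall) between two posts (137 mm high, outer faces 55 mm either side of centre). Origin on the bench below the jar's middle. -x points to the tub (side of the spout lip and outlet), -y to the side with the handle. The jar tips about a level axis along y, 125 mm above the bench.
- dial (a joint): Angle (rad) of the aluminium dial disc (74 mm across, top face 166 mm above the bench); positive anticlockwise from above. 0: largest opening (wedge-shaped, 72 degrees wide, 26 mm long) over the outlet at the spout lip; 58 degrees either side lie a 9 mm and a 5 mm hole, too small for the balls. Starts at 1.0 to 1.3, so turn clockwise; range -1.5 to 1.5, no click at 0, friction 0.04 N m, stays where left.
- dial_grip (a point): Point on the dial's axis in its black upright grip bar (46 mm long, 10 mm thick, standing 33 mm above the disc's face), 23 mm above the disc's face and 10 mm below the bar's top. The bar lies along the dispenser's y axis when the dial is at 0, and turns with the dial.
- jar (a joint): Tipping angle (rad) of the jar: 0 upright (a stop, the start), growing as its lid swings over towards the tub, up to the stop at 1.95. The balls run out from about 1.65 on if the largest opening is over the outlet. Stiff hinge (0.4 N m, about 5 N at the handle), stays where left.
- jar_handle (a point): Middle of the handle: black rubber-sleeved round bar, 14 mm in diameter, 54 mm long, along the dispenser's y axis, clear all round. With the jar upright it lies 66 mm to +x, 98 mm to -y of the dispenser's origin and 171 mm above the bench; it swings up, over and down towards the dispenser's -x in an arc of radius 80 mm about the tipping axis.
- tub: Clear round open tub, 122 mm across the rim, 55 mm high, loose on the bench under the outlet. Origin at the centre of its underside.
- ball_0: One of three loose steel balls, 15 mm in diameter, in the jar at the start. Origin at its centre.
- ball_1: One of three loose steel balls, 15 mm in diameter, in the jar at the start. Origin at its centre.
- ball_2: One of three loose steel balls, 15 mm in diameter, in the jar at the start. Origin at its centre.

How it is judged:
By the outcome, as a careful person would: the job done as asked, in the order asked, and still so for the second after the job is handed in, with the robot touching nothing.
It also fails if it takes over 51 s, if anything falls off the work surface, if the arm or the gripper's body presses on something with over 40 N, if the wrist force passes 120 N, or if a joint passes its speed limit or range.

## Robot

A 6-joint arm with a two-finger parallel gripper is mounted at the origin on a cart in front of the work surface, level with it; the furniture and walls round the work are solid. World frame = base frame: x ahead of the robot, y to its left, z up, the work surface at z = 0. Lengths are in mm, angles in rad, forces in N, time in s.
With the tool pointing down it reaches from about 300 to 775 mm from the base axis. Payload 14.6 kg.
Tool frame: the origin (TCP) lies at the very end of the fingers, on their centre line; the grasp point (between the pads) lies 19 mm behind it; z points along the fingers, y is the line along which they close (so a half turn about z gives the same grasp; the last joint's range is limited). The gripper opens to 94 mm and grips with 3 to 60 N. Pads are 16 mm wide; open, the fingers measure 119 mm over their backs; the gripper's body (75 mm by 177 mm) begins 78 mm behind the grasp point.
Start: joints at [1.24, 0.3, 1.521, -0, 1.321, -0.067], TCP at [143.411, 530.964, 205.446] pointing down, gripper open.
Joint ranges: [-3.03, 3.03], [-0.79, 2.21], [0.23, 2.52], [-1.04, 4.18], [0, 3.07], [-2.55, 2.55]. Speed limits (rad/s): [2.22, 2.22, 2.57, 3.14, 3.14, 3.14].

## Interface

Orientations are given as [roll, pitch, yaw] about the fixed x, y, z axes, in that order (R = Rz(yaw) Ry(pitch) Rx(roll)).
In Python, from cell import manip gives the robot as it stands.
- The arm moves only by the tool servo_tool, never from a script. Its argument "motion" is a list that holds one entry, the list of rows, each a list of 7 numbers: the shift along the world's x, y, z as a fraction of full scale, then the turn, a rotation vector about the world's x, y, z as a fraction of full scale, then the closure, from 0 (fully open) to 1 (shut). In form: [[[x, y, z, rx, ry, rz, gripper], ...]]. A call has 1 to 10 rows; each row is the pose to reach, as a shift and turn from the pose commanded when the call began, turning the shorter way round; what a row does not reach only later rows make up. Full scale, the value 1, is 0.5 m for a shift and pi rad for a turn. A row lasts 1/10 s, in which the tool goes at most 50 mm and 8.59 degrees, less where a joint would pass 70% of its speed; a pose out of reach is approached as far as the arm can. A call with a number of a shift or a turn outside -1 to 1 is refused whole. A call with a gripper value outside its range is refused whole. The fingers move at their own pace and stop on an object; "newtons" is the grip in N (left out, the last holds). Time passes only in rows, so rows that repeat a pose let the fingers close. It gives the time, the measured TCP pose, the force, the opening and the grip force at its end, in the units of the state.
- manip.read_state(): the state, without advancing time (a new reading comes with each control period).
- manip.camera(name): name is "side" or "top"; returns a dict with "frame" (480x640x3 uint8, red, green, blue), "range_z" (480x640 float32, mm along the optical axis (not along the pixel's ray), 0 where there is no reading), "vfov" (degrees; the focal length in pixels is half the picture's height over the tangent of half this angle, whatever the lens; pixels are square), "cx", "cy" (the principal point, pixels), "cam_to_world" (4x4, takes a point from camera to world coordinates). Camera axes: x right, y down, z forward; pixel columns grow to the right and rows downward; lengths in mm; the calibration is good to about 2 mm. A picture is of the moment at which its call begins.
- manip.sign_off(): hands the job in; it is judged then, once.
The state is a dict: "clock": time; "joints": joint angles; "qd": joint speeds; "effort": joint torques, N m; "eef_pos": TCP position; "eef_rot": TCP orientation; "wrist_force": force on the tool from outside, world axes, zero at the start; "moment": the same for the moment, N m; "finger_gap": finger opening in mm; "finger_force": force on a finger pad.
Only numpy, scipy, OpenCV 4.12 (cv2) and the standard library are available. Lean on these libraries where they do the work, as an engineer would, in place of code of your own. Each camera call takes 0.05 s, during which the arm holds its last target. There are 200 camera calls.

## Working session

There is one attempt and no reset: what is moved stays moved. The work goes in short steps, Python scripts to look and compute and a tool call to move; the robot and the scene stay as the last step left them, time stands still between calls to the robot, and variables do not carry over. Pictures are saved under pics/ and viewed, at most 10 in all, crops included, and the job is handed in when it is done.

Besides the shell and the picture viewer there is one more tool, called after "Request:" as name(argument=value, ...) on one line, values as JSON. servo_tool: Moves the arm, as the interface text tells. Its arguments: {"type":"object","properties":{"motion":{"type":"array"},"newtons":{"type":"number"}},"required":["motion"]}

```bash
mkdir -p pics
cat > h.py <<'E'
import numpy as np, cv2
from cell import manip
def cam(n):
    c=manip.camera(n); c['f']=240/np.tan(np.radians(c['vfov'])/2); return c
def pts(c):
    z=c['range_z']; v,u=np.mgrid[:480,:640]
    p=np.stack([(u-c['cx'])/c['f']*z,(v-c['cy'])/c['f']*z,z,np.ones_like(z)],-1)
    return (p@np.array(c['cam_to_world']).T)[...,:3]
def ray(c,u,v):
    M=np.array(c['cam_to_world']); d=M[:3,:3]@np.array([(u-c['cx'])/c['f'],(v-c['cy'])/c['f'],1]); return M[:3,3],d
def onz(c,u,v,z):
    o,d=ray(c,u,v); return o+d*(z-o[2])/d[2]
def save(c,name,roi=None,s=1):
    f=c['frame'][...,::-1]
    if roi: f=f[roi[1]:roi[3],roi[0]:roi[2]]
    cv2.imwrite('pics/'+name,cv2.resize(f,None,fx=s,fy=s))
E
python3 - <<'E'
from h import *
for n in('top','side'):
    c=cam(n); save(c,n+'1.png'); print(n,c['f'],np.round(c['cam_to_world'],3).tolist())
    np.savez(n+'1.npz',**c)
print(manip.read_state())
E
```

```text
top 578.4177741163032 [[-0.159, -0.966, 0.202, 381.914], [-0.987, 0.157, -0.029, 160.764], [-0.003, -0.204, -0.979, 954.653], [0.0, 0.0, 0.0, 1.0]]
side 553.9972531319963 [[-0.918, -0.147, 0.368, 245.462], [-0.396, 0.394, -0.83, 856.078], [-0.023, -0.907, -0.42, 480.519], [0.0, 0.0, 0.0, 1.0]]
{'clock': 0.1, 'joints': array([ 1.24040064e+00,  3.00403338e-01,  1.52151033e+00, -3.21346433e-05,
        1.32069790e+00, -6.65740106e-02]), 'qd': array([-8.28216841e-05, -1.05434669e-03, -2.53954450e-03,  1.00675592e-04,
        1.06675789e-03, -2.27726170e-03]), 'effort': array([ 8.53173078e-04, -5.32644475e+01, -3.53285444e+01,  7.09688198e-02,
        2.32526445e-02, -5.02803039e-05]), 'eef_pos': array([143.34619421, 530.75077081, 204.95342834]), 'eef_rot': array([-3.14057393e+00, -3.67251302e-05,  2.87777893e+00]), 'wrist_force': array([ 0.4765855 , -0.44168273, -0.48513337]), 'moment': array([-0.04174605, -0.02947128, -0.02020244]), 'finger_force': 0.0, 'finger_gap': 93.9953396949459}
```

View pics/top1.png

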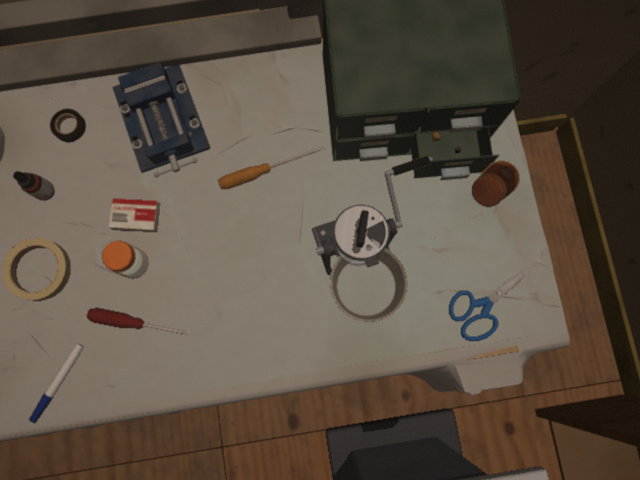

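View pics/side1.png

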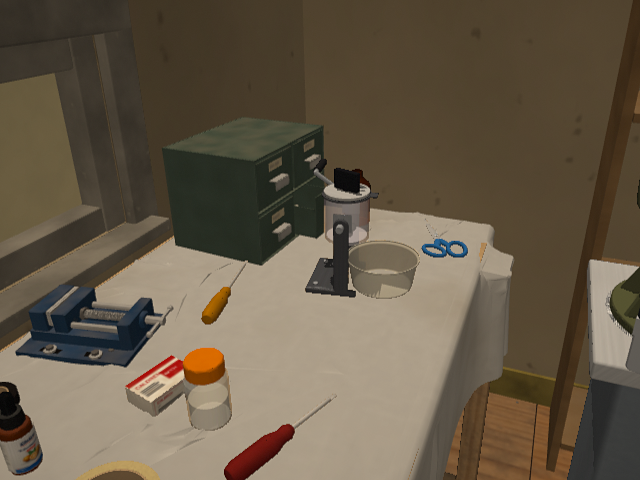

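Top view: dial disc at about (361,233), black grip bar across it, handle bar near (412,163) close to the open drawer, tub at (369,284), lip at about (372,263). Side view: dial at (347,190), grip bar at (347,180), handle at (320,166), cabinet right behind it.

Run:
```python
from h import *
t={k:v for k,v in np.load('top1.npz').items()}; s={k:v for k,v in np.load('side1.npz').items()}
P=pts(t);Q=pts(s)
g=cv2.cvtColor(t['frame'],cv2.COLOR_RGB2HSV); gs=cv2.cvtColor(s['frame'],cv2.COLOR_RGB2HSV)
def rep(n,X,m):
    if m.sum()<3: print(n,'none');return
    p=X[m]; v,u=np.nonzero(m); print(n,m.sum(),'px',u.mean().round(1),v.mean().round(1),'med',np.median(p,0).round(1),'min',np.percentile(p,3,axis=0).round(1),'max',np.percentile(p,97,axis=0).round(1))
V,U=np.mgrid[:480,:640]
near=(abs(U-361)<45)&(abs(V-233)<45)
disc=near&(P[...,2]>158)&(P[...,2]<174)&(U<390)&(g[...,2]>110); rep('disc',P,disc)
cs=max(cv2.findContours(disc.astype(np.uint8),cv2.RETR_EXTERNAL,cv2.CHAIN_APPROX_NONE)[0],key=cv2.contourArea)
e=cv2.fitEllipse(cv2.convexHull(cs)); print('ell',e,onz(t,*e[0],166))
(x,y),r=cv2.minEnclosingCircle(P[disc][:,:2].astype(np.float32)); print('circ',x,y,r)
bar=near&(P[...,2]>185)&(g[...,2]<90)&(U<392); rep('bar',P,bar)
r=cv2.minAreaRect(P[bar][:,:2].astype(np.float32)); print(r)
top=bar&(P[...,2]>194); rep('bartop',P,top); print(cv2.minAreaRect(P[top][:,:2].astype(np.float32)))
h=(U>396)&(U<434)&(V>150)&(V<180)&(g[...,2]<60)&(P[...,2]>140); rep('hand',P,h)
if h.sum()>5: print(cv2.minAreaRect(P[h][:,:2].astype(np.float32)))
hs=(U>308)&(U<330)&(V>155)&(V<182)&(gs[...,2]<60)&(Q[...,1]<200); rep('handS',Q,hs)
bs=(U>330)&(U<362)&(V>165)&(V<193)&(gs[...,2]<60)&(Q[...,2]>170);rep('barS',Q,bs)
# posts / base, cabinet, drawer, tub rim
rep('cabtop',P,(U>330)&(U<515)&(V<140)&(P[...,2]>100))
dr=(U>415)&(U<497)&(V>120)&(V<182); rep('drawer',P,dr&(P[...,2]>60))
ca=(U>334)&(U<414)&(V>105)&(V<163);rep('cabfront',P,ca&(P[...,2]>40))
tub=(U>325)&(U<415)&(V>255)&(V<325)&(P[...,2]>48)&(P[...,2]<62); rep('tub',P,tub)
(x,y),r=cv2.minEnclosingCircle(P[tub][:,:2].astype(np.float32)); print('tubc',x,y,r)
k=P[120:195:6,385:500:9]; print(k[...,2].round(0).astype(int)); 
print(P[160,420],P[170,455],P[163,405], P[200,393],P[222,397],P[263,372])
f=t['frame'][:,:,::-1][130:330,290:530]; a=cv2.resize(f,None,fx=3.3,fy=3,interpolation=cv2.INTER_CUBIC)[:600,:800]
cv2.imwrite('pics/t_crop.png',a)
```

```text
disc 1387 px 357.3 230.6 med [537.9  86.  166.5] min [499.3  43.6 163.5] max [566.3 110.5 169.1]
ell ((361.2063903808594, 231.15301513671875), (52.38217544555664, 53.44564437866211), 90.30814361572266) [532.85658567  76.78715072 166.        ]
circ 528.5310668945312 72.85692596435547 43.556373596191406
bar 259 px 362.1 228.2 med [529.5  78.2 199.3] min [381.9  69.4 190.6] max [552.  160.8 954.7]
((465.379638671875, 110.88494873046875), (15.01375961303711, 193.88790893554688), 63.5654182434082)
bartop 244 px 362.3 227.6 med [530.6  77.9 199.4] min [381.9  69.4 196.2] max [552.2 160.8 954.7]
((465.38128662109375, 110.88824462890625), (15.00632095336914, 193.88790893554688), 63.5654182434082)
hand 302 px 413.2 164.4 med [613.  -11.2 176.9] min [605.9 -33.  172.2] max [622.1  12.9 180.2]
((512.42724609375, 74.38094329833984), (37.516719818115234, 310.7663269042969), 49.616966247558594)
handS 218 px 317.5 169.7 med [ 671.5 -104.2  135. ] min [ 603.3 -174.4   77.5] max [697.2  18.2 177. ]
barS 494 px 346.5 179.2 med [530.   80.5 185.7] min [509.7  72.1 171. ] max [553.4  87.3 198.6]
cabtop 
[... 725 characters left out ...]
]
 [ 52 955  25  17   8   8   7   9  28   9   8  31   0]
 [ 47   3   2   9  10   8  12  10  11   9  95  93  95]
 [  2   2   1 177 178 175  86  83  80  75  66  62  83]
 [  0 178 179 176  60  55  51  51  53  52  34  29  95]
 [172 172   2   5  26  22  19  51  53  54   5  80  97]
 [  0   2   4   3   3   2  -1   1   1   5  15  81  94]
 [  3   2   0   3   3  -1   1   2   3   2  27  69  92]
 [  4 158   2   0   5   4   2   4   4   3  21  58  79]]
[617.68716998 -21.19817474 178.74954398] [ 629.79442225 -103.2358832    53.91832981] [ 6.17455732e+02 -6.44037945e-02  1.76367528e+02] [573.75487276  21.92615499 149.27862354] [544.71160199  19.09549511 130.53096214] [487.02462423  69.42987173 161.47437723]
```

View pics/t_crop.png

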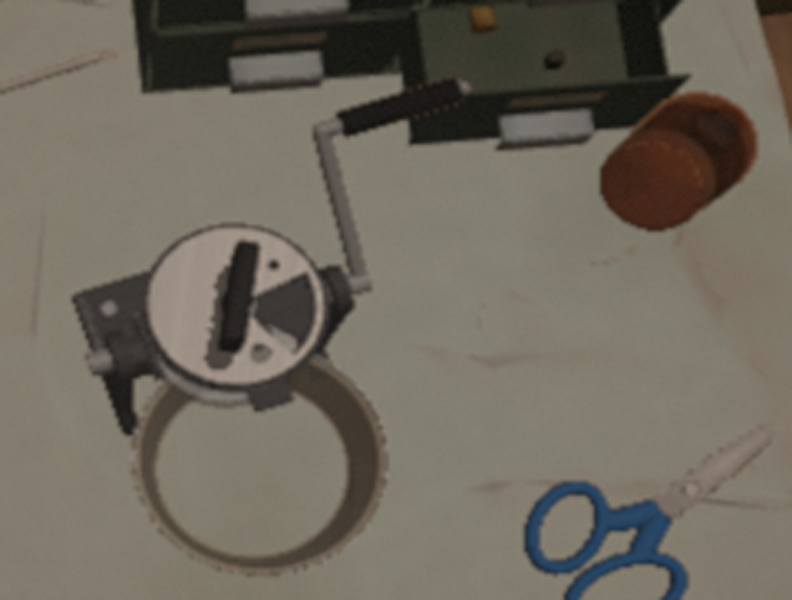

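The crop shows the bar nearly along world x, the wedge pointing right (-y), the lip at crop (272,397), and the handle running from crop (340,125) to (465,90). This fits a dispenser yaw of about 9.5° and a dial angle of about 65°. Next I'll refine these numbers from both views.

Run:
```python
from h import *
t={k:v for k,v in np.load('top1.npz').items()}; s={k:v for k,v in np.load('side1.npz').items()}
V,U=np.mgrid[:480,:640]
def comp(m,seed):
    n,l=cv2.connectedComponents(m.astype(np.uint8)); 
    v,u=np.nonzero(m); i=np.argmin((u-seed[0])**2+(v-seed[1])**2); return l==l[v[i],u[i]]
def line(p): 
    q=p[:,:2]-p[:,:2].mean(0); d=np.linalg.svd(q,full_matrices=False)[2][0]; return np.degrees(np.arctan2(d[1],d[0]))%180, np.ptp(q@d)
R={}
for n,c,hs,bs in(('top',t,(412,163),(361,228)),('side',s,(320,167),(347,180))):
    P=pts(c); val=cv2.cvtColor(c['frame'],cv2.COLOR_RGB2HSV)[...,2]
    ok=(c['range_z']>0)&(np.hypot(P[...,0]-570,P[...,1]-35)<130)
    b=comp(ok&(val<70)&(P[...,2]>(194 if n=='top' else 172))&(P[...,2]<206)&(np.hypot(P[...,0]-531,P[...,1]-78)<32),bs)
    h=comp(ok&(val<70)&(P[...,2]>160)&(P[...,2]<186)&(abs(P[...,0]-613)<25)&(abs(P[...,1]+11)<45),hs)
    for k,m in(('bar',b),('handle',h)):
        p=P[m]; v,u=np.nonzero(m); print(n,k,m.sum(),'ctr',((p.min(0)+p.max(0))/2).round(1),'mean',p.mean(0).round(1),'zmax',np.percentile(p[:,2],98).round(1),'ang,len',np.round(line(p),1))
        r=cv2.minAreaRect(np.c_[u,v].astype(np.float32)); R[n,k]=ray(c,*r[0]); print('   px',r)
for k in('bar','handle'):
    (o,d),(o2,d2)=R['top',k],R['side',k]; a=np.linalg.lstsq(np.c_[d,-d2],o2-o,rcond=None)[0]; print(k,'tri',(o+d*a[0]).round(1),(o2+d2*a[1]).round(1))
P=pts(t); m=(abs(P[...,2]-166)<5)&(np.hypot(P[...,0]-531,P[...,1]-77)<39); p=P[m]
(x,y),r=cv2.minEnclosingCircle(p[:,:2].astype(np.float32)); print('disc',x,y,r,np.median(p[:,2]))
m=(P[...,0]>600)&(P[...,0]<680)&(abs(P[...,1]-30)<60)&(P[...,2]>60); print('clutter near handle',P[m].min(0),np.percentile(P[m],99,axis=0))
```

```text
top bar 218 ctr [532.1  78.  198.7] mean [532.   77.8 199.2] zmax 201.7 ang,len [162.4  43.7]
   px ((362.665283203125, 226.95436096191406), (7.4312262535095215, 32.51724624633789), 7.765166282653809)
top handle 333 ctr [614.6  -8.5 175.5] mean [613.3  -8.9 176.6] zmax 180.2 ang,len [100.6  54.1]
   px ((411.10003662109375, 164.7999725341797), (9.17060375213623, 38.263553619384766), 71.56504821777344)
side bar 458 ctr [531.9  78.3 185.7] mean [530.2  80.1 186.6] zmax 198.7 ang,len [164.6  47.2]
   px ((346.558837890625, 178.76470947265625), (29.10427474975586, 17.70509910583496), 14.03624439239502)
side handle 108 ctr [610.1  -3.9 169.7] mean [609.7  -3.2 173.3] zmax 177.2 ang,len [98. 67.]
   px ((319.4000244140625, 167.20001220703125), (8.944271087646484, 19.677396774291992), 26.56505012512207)
bar tri [534.7  75.8 184.8] [532.   75.  184.3]
handle tri [616.   -9.9 167.8] [614.8 -10.3 167.6]
disc 531.1536254882812 76.91053009033203 38.92361068725586 166.16265785517936
clutter near handle [600.1407178  -29.88437318 132.555992  ] [679.45604293  43.60259574 180.31028983]
```

Request:
servo_tool(motion=[[[0.08,-0.09,0.03,0,0,0,0.5],[0.16,-0.18,0.06,0,0,0,0.5],[0.24,-0.27,0.09,0,0,0,0.5],[0.32,-0.36,0.09,0,0,0,0.5],[0.4,-0.45,0.09,0,0,0,0.5],[0.48,-0.54,0.09,0,0,0,0.5],[0.56,-0.63,0.09,0,0,0,0.5],[0.64,-0.73,0.09,0,0,0,0.5],[0.71,-0.82,0.09,0,0,0,0.5],[0.777,-0.907,0.09,0,0,-0.01,0.5]]], newtons=20)

```text
clock: 1.1
eef_pos: [469.0, 155.1, 250.1]
eef_rot: [-3.142, -0.0, 2.846]
wrist_force: [0.3, 0.7, -0.4]
finger_gap: 47.3
finger_force: 0.0
```

Request:
servo_tool(motion=[[[0,0,0,0,0,0,0.5],[0,0,0,0,0,0,0.5],[0,0,0,0,0,0,0.5],[0,0,0,0,0,0,0.5]]])

```text
clock: 1.5
eef_pos: [467.5, 158.1, 250.3]
eef_rot: [3.141, -0.0, 2.848]
wrist_force: [0.8, 0.3, -0.3]
finger_gap: 46.8
finger_force: 0.0
```

Request:
servo_tool(motion=[[[0.06,-0.08,0,0,0,0,0.5],[0.129,-0.161,0,0,0,0,0.5],[0.129,-0.161,0,0,0,0,0.5],[0.129,-0.161,0,0,0,0,0.5],[0.129,-0.161,-0.05,0,0,0,0.5],[0.129,-0.161,-0.08,0,0,0,0.5],[0.129,-0.161,-0.11,0,0,0,0.5],[0.129,-0.161,-0.13,0,0,0,0.5],[0.129,-0.161,-0.148,0,0,0,0.5],[0.129,-0.161,-0.148,0,0,0,0.5]]])

```text
clock: 2.5
eef_pos: [532.0, 77.2, 175.5]
eef_rot: [-3.141, -0.001, 2.847]
wrist_force: [-0.6, 0.4, 0.2]
finger_gap: 47.2
finger_force: 0.0
```

Request:
servo_tool(motion=[[[0,0,0,0,0,0,0.9],[0,0,0,0,0,0,0.9],[0,0,0,0,0,0,1],[0,0,0,0,0,0,1],[0,0,0,0,0,0,1],[0,0,0,0,0,0,1]]], newtons=20)

```text
clock: 3.1
eef_pos: [532.8, 76.8, 176.4]
eef_rot: [3.141, 0.0, 2.846]
wrist_force: [1.0, 3.4, 1.5]
finger_gap: 10.5
finger_force: 20.0
```

Run:
```python
from h import *
s=manip.read_state(); print({k:np.round(s[k],2) for k in('clock','eef_pos','eef_rot','wrist_force','moment','finger_gap','finger_force','joints')})
c=cam('side'); save(c,'grip.png',(240,80,460,320),2.4)
```

```text
{'clock': np.float64(3.1), 'eef_pos': array([532.77,  76.83, 176.41]), 'eef_rot': array([3.14, 0.  , 2.85]), 'wrist_force': array([1.03, 3.4 , 1.5 ]), 'moment': array([ 0.61, -0.21, -0.  ]), 'finger_gap': np.float64(10.49), 'finger_force': np.float64(20.0), 'joints': array([ 0.07,  0.3 ,  1.59,  0.  ,  1.25, -1.2 ])}
```

View pics/grip.png

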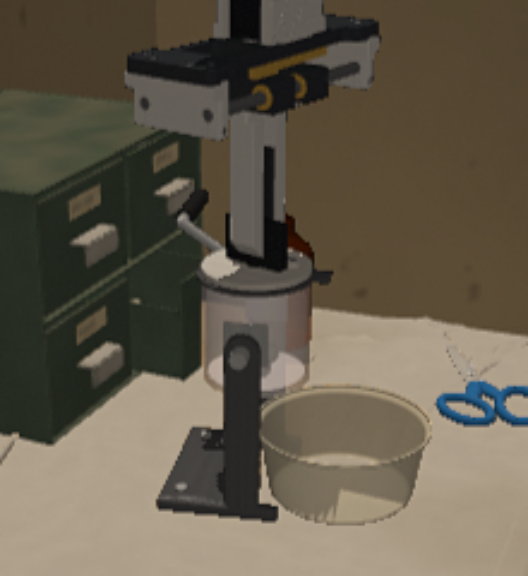

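The fingers hold the grip bar (crop 255,235): gap 10.5 mm at 20 N. Turn it clockwise by 63°.

Request:
servo_tool(motion=[[[0,0,0,0,0,-0.04,1],[0,0,0,0,0,-0.08,1],[0,0,0,0,0,-0.12,1],[0,0,0,0,0,-0.16,1],[0,0,0,0,0,-0.2,1],[0,0,0,0,0,-0.24,1],[0,0,0,0,0,-0.28,1],[0,0,0,0,0,-0.32,1],[0,0,0,0,0,-0.35,1],[0,0,0,0,0,-0.35,1]]])

```text
clock: 4.15
eef_pos: [533.3, 77.3, 176.5]
eef_rot: [3.139, -0.001, 1.744]
wrist_force: [5.9, 7.1, -1.3]
finger_gap: 10.9
finger_force: 20.0
```

Request:
servo_tool(motion=[[[0,0,0,0,0,0,1],[0,0,0,0,0,0,0.6],[0,0,0,0,0,0,0.6],[0,0,0,0,0,0,0.6],[0,0,0,0,0,0,0.6],[0,0,0.06,0,0,0,0.6],[0,0,0.12,0,0,0,0.6],[0,0,0.18,0,0,0,0.6],[0,0,0.18,0,0,0,0.6],[0,0,0.18,0,0,0,0.6]]])

```text
clock: 5.15
eef_pos: [532.6, 76.5, 266.1]
eef_rot: [3.141, 0.0, 1.747]
wrist_force: [-1.4, 0.4, 0.4]
finger_gap: 37.7
finger_force: 0.0
```

Request:
servo_tool(motion=[[[0.08,-0.08,0,0,0,0,0.6],[0.164,-0.17,0,0,0,0,0.6],[0.164,-0.17,0,0,0,0,0.6],[0.164,-0.17,0,0,0,0,0.6],[0.164,-0.17,0,0,0,0,0.6]]])

```text
clock: 5.65
eef_pos: [614.1, -8.3, 264.8]
eef_rot: [-3.139, -0.001, 1.746]
wrist_force: [0.2, -0.4, 0.4]
finger_gap: 37.2
finger_force: 0.0
```

Run:
```python
from h import *
c=cam('top'); save(c,'dial2.png',(300,130,480,330),3)
P=pts(c); val=cv2.cvtColor(c['frame'],cv2.COLOR_RGB2HSV)[...,2]
b=(val<70)&(P[...,2]>194)&(P[...,2]<206)&(np.hypot(P[...,0]-532,P[...,1]-77.5)<32)
p=P[b][:,:2];q=p-p.mean(0);d=np.linalg.svd(q,full_matrices=False)[2][0];print(b.sum(),p.mean(0),np.degrees(np.arctan2(d[1],d[0]))%180,np.ptp(q@d))
```

```text
264 [532.62874081  77.27230934] 99.84156446806325 45.38672566378936
```

View pics/dial2.png

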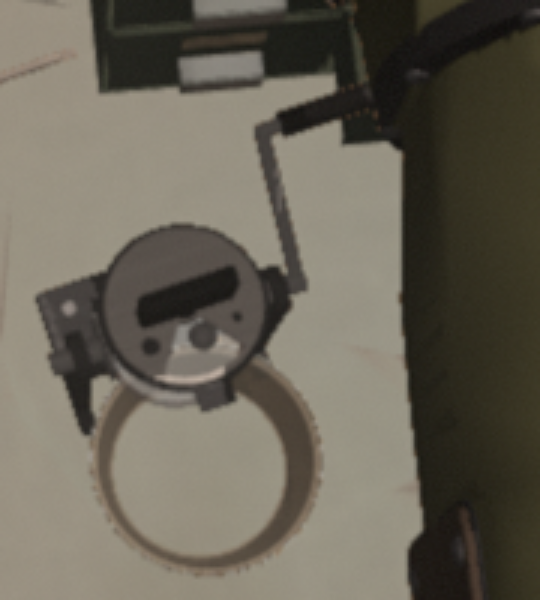

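The wedge is centred toward the lip (crop: wedge about (203,355), lip (215,393)), and the bar lies at 99.8°, matching the handle axis at about 100°. The dial is set. Next I descend onto the handle.

Request:
servo_tool(motion=[[[0,0,-0.06,0,0,0,0.6],[0,0,-0.12,0,0,0,0.6],[0,0,-0.16,0,0,0,0.6],[0,0,-0.19,0,0,0,0.6],[0,0,-0.21,0,0,0,0.6],[0,0,-0.226,0,0,0,0.6],[0,0,-0.226,0,0,0,0.6],[0,0,-0.226,0,0,0,0.6]]])

```text
clock: 6.5
eef_pos: [614.8, -8.3, 153.9]
eef_rot: [3.141, 0.0, 1.747]
wrist_force: [-0.8, -0.5, 0.2]
finger_gap: 37.4
finger_force: 0.0
```

Request:
servo_tool(motion=[[[0,0,0,0,0,0,1],[0,0,0,0,0,0,1],[0,0,0,0,0,0,1],[0,0,0,0,0,0,1],[0,0,0,0,0,0,1]]], newtons=12)

```text
clock: 7.0
eef_pos: [615.2, -8.4, 153.7]
eef_rot: [3.14, 0.0, 1.747]
wrist_force: [4.9, 0.2, 1.6]
finger_gap: 13.6
finger_force: 12.0
```

Run:
```python
from h import *
s=manip.read_state(); print({k:np.round(s[k],2) for k in('clock','eef_pos','wrist_force','moment','finger_gap','finger_force','joints')})
c=cam('side'); save(c,'hand.png',(240,60,460,310),2.4)
# arc: shifts (fraction) from handle start, yaw 10 deg
y=np.radians(10); a0=np.arctan2(46,66)
for d in np.arange(0.1,1.96,0.1).tolist()+[1.93,1.95]:
    r=80.4*np.array([np.cos(a0+d)-np.cos(a0),np.sin(a0+d)-np.sin(a0)])
    print(round(d,2),np.round(np.array([r[0]*np.cos(y),r[0]*np.sin(y),r[1]])/500,3))
```

```text
{'clock': np.float64(7.0), 'eef_pos': array([615.18,  -8.42, 153.69]), 'wrist_force': array([4.87, 0.23, 1.56]), 'moment': array([ 0.1 , -0.95, -0.04]), 'finger_gap': np.float64(13.57), 'finger_force': np.float64(12.0), 'joints': array([-0.07,  0.49,  1.39,  0.  ,  1.27, -0.25])}
0.1 [-0.01  -0.002  0.013]
0.2 [-0.021 -0.004  0.024]
0.3 [-0.033 -0.006  0.035]
0.4 [-0.046 -0.008  0.044]
0.5 [-0.059 -0.01   0.052]
0.6 [-0.074 -0.013  0.058]
0.7 [-0.089 -0.016  0.063]
0.8 [-0.104 -0.018  0.067]
0.9 [-0.12  -0.021  0.069]
1.0 [-0.136 -0.024  0.069]
1.1 [-0.152 -0.027  0.067]
1.2 [-0.167 -0.029  0.064]
1.3 [-0.182 -0.032  0.06 ]
1.4 [-0.197 -0.035  0.054]
1.5 [-0.211 -0.037  0.046]
1.6 [-0.224 -0.04   0.037]
1.7 [-0.236 -0.042  0.027]
1.8 [-0.248 -0.044  0.016]
1.9 [-0.258 -0.045  0.003]
1.93 [-0.26  -0.046 -0.001]
1.95 [-0.262 -0.046 -0.003]
```

View pics/hand.png

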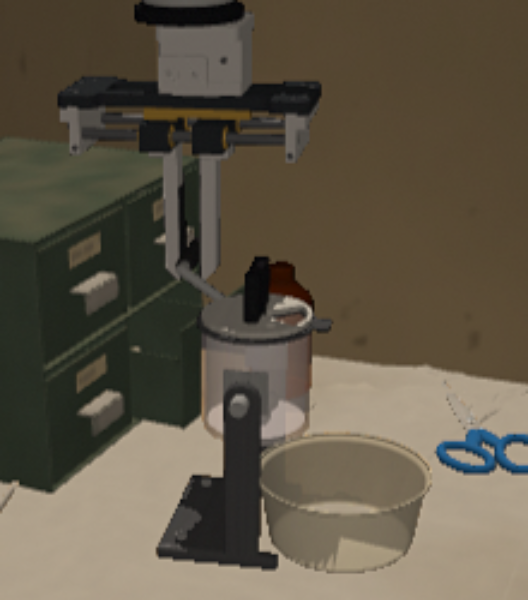

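Handle held between the fingers (crop 190,258): gap 13.6 mm. Swing the first half of the arc.

Request:
servo_tool(motion=[[[-0.01,-0.002,0.013,0,0,0,1],[-0.021,-0.004,0.024,0,0,0,1],[-0.033,-0.006,0.035,0,0,0,1],[-0.046,-0.008,0.044,0,0,0,1],[-0.059,-0.01,0.052,0,0,0,1],[-0.059,-0.01,0.052,0,0,0,1]]], newtons=15)

```text
clock: 7.65
eef_pos: [586.5, -13.4, 182.0]
eef_rot: [3.135, 0.001, 1.747]
wrist_force: [3.7, 1.5, 16.8]
finger_gap: 13.6
finger_force: 15.0
```

Request:
servo_tool(motion=[[[-0.015,-0.003,0.009,0,0,0,1],[-0.03,-0.006,0.014,0,0,0,1],[-0.045,-0.008,0.018,0,0,0,1],[-0.061,-0.011,0.02,0,0,0,1],[-0.077,-0.014,0.02,0,0,0,1],[-0.077,-0.014,0.02,0,0,0,1]]])

```text
clock: 8.25
eef_pos: [546.6, -20.4, 190.5]
eef_rot: [3.139, 0.0, 1.747]
wrist_force: [-2.0, 0.8, 9.1]
finger_gap: 13.4
finger_force: 15.0
```

Request:
servo_tool(motion=[[[-0.016,-0.003,-0.001,0,0,0,1],[-0.031,-0.005,-0.004,0,0,0,1],[-0.046,-0.008,-0.009,0,0,0,1],[-0.061,-0.011,-0.015,0,0,0,1],[-0.075,-0.013,-0.023,0,0,0,1],[-0.075,-0.013,-0.023,0,0,0,1]]])

```text
clock: 8.85
eef_pos: [508.7, -27.0, 178.0]
eef_rot: [3.142, 0.0, 1.747]
wrist_force: [-2.5, -0.6, 2.0]
finger_gap: 13.5
finger_force: 15.0
```

Run:
```python
from h import *
s=manip.read_state(); print({k:np.round(s[k],2) for k in('clock','eef_pos','wrist_force','moment','finger_gap','finger_force','joints')})
c=cam('side'); save(c,'mid.png',(240,60,460,310),2.4)
```

```text
{'clock': np.float64(8.85), 'eef_pos': array([508.71, -27.03, 177.95]), 'wrist_force': array([-2.53, -0.6 ,  1.97]), 'moment': array([-0.19,  0.22, -0.02]), 'finger_gap': np.float64(13.47), 'finger_force': np.float64(15.0), 'joints': array([-0.12,  0.23,  1.67, -0.  ,  1.24, -0.3 ])}
```

View pics/mid.png

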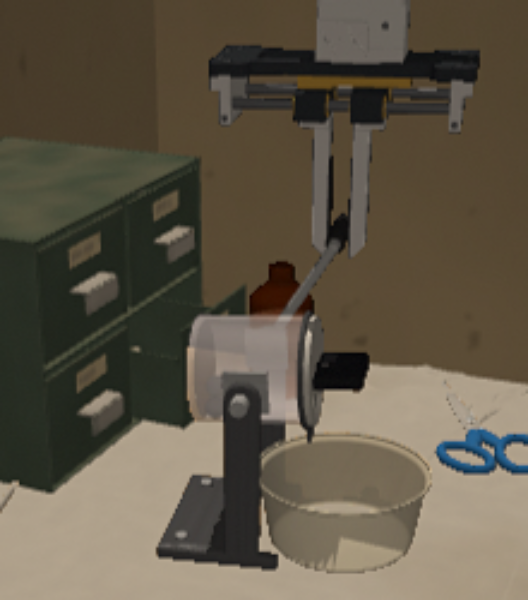

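The jar lies on its side, at about 1.5 rad, with the handle still held and the dial bar pointing at the tub. Continue to near the stop, then wait.

Request:
servo_tool(motion=[[[-0.007,-0.001,-0.004,0,0,0,1],[-0.013,-0.002,-0.009,0,0,0,1],[-0.019,-0.003,-0.014,0,0,0,1],[-0.025,-0.004,-0.019,0,0,0,1],[-0.032,-0.006,-0.025,0,0,0,1],[-0.037,-0.007,-0.031,0,0,0,1],[-0.042,-0.008,-0.037,0,0,0,1],[-0.047,-0.009,-0.044,0,0,0,1],[-0.05,-0.009,-0.049,0,0,0,1],[-0.05,-0.009,-0.049,0,0,0,1]]])

```text
clock: 9.9
eef_pos: [484.4, -31.4, 153.2]
eef_rot: [3.141, 0.0, 1.747]
wrist_force: [5.4, 1.7, 0.5]
finger_gap: 13.5
finger_force: 15.0
```

Request:
servo_tool(motion=[[[0,0,0,0,0,0,1],[0,0,0,0,0,0,1],[0,0,0,0,0,0,1],[0,0,0,0,0,0,1],[0,0,0,0,0,0,1],[0,0,0,0,0,0,1],[0,0,0,0,0,0,1],[0,0,0,0,0,0,1],[0,0,0,0,0,0,1],[0,0,0,0,0,0,1]]])

```text
clock: 10.9
eef_pos: [484.4, -31.4, 153.2]
eef_rot: [3.141, -0.0, 1.747]
wrist_force: [4.2, 0.7, 0.1]
finger_gap: 13.6
finger_force: 15.0
```

Run:
```python
from h import *
c=cam('side'); d=cam('top')
a=c['frame'][60:310,240:460,::-1]; b=d['frame'][130:380,290:480,::-1]
cv2.imwrite('pics/end.png',cv2.resize(np.hstack([a,b]),None,fx=1.9,fy=1.9,interpolation=cv2.INTER_CUBIC))
```

```text
(no output)
```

View pics/end.png

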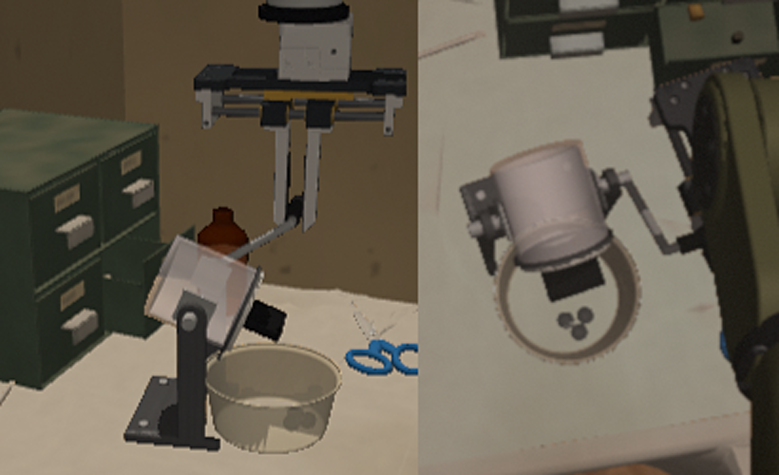

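All three balls lie in the tub (right half, about (575,322)), and the jar is tipped to about 1.9. Next I release the handle and retreat straight up.

Request:
servo_tool(motion=[[[0,0,0,0,0,0,0.6],[0,0,0,0,0,0,0.6],[0,0,0,0,0,0,0.6],[0,0,0,0,0,0,0.6],[0,0,0,0,0,0,0.6],[0,0,0.05,0,0,0,0.6],[0,0,0.1,0,0,0,0.6],[0,0,0.16,0,0,0,0.6],[0,0,0.2,0,0,0,0.6],[0,0,0.2,0,0,0,0.6]]])

```text
clock: 12.0
eef_pos: [484.9, -31.6, 255.7]
eef_rot: [3.138, 0.001, 1.747]
wrist_force: [-0.5, -0.3, 0.6]
finger_gap: 37.3
finger_force: 0.0
```

Run:
```python
from h import *
s=manip.read_state(); print({k:np.round(s[k],2) for k in('clock','eef_pos','wrist_force','finger_gap')})
c=cam('side'); d=cam('top')
a=c['frame'][60:310,240:460,::-1]; b=d['frame'][130:380,290:480,::-1]
cv2.imwrite('pics/fin.png',cv2.resize(np.hstack([a,b]),None,fx=1.9,fy=1.9,interpolation=cv2.INTER_CUBIC))
```

```text
{'clock': np.float64(12.0), 'eef_pos': array([484.9 , -31.57, 255.71]), 'wrist_force': array([-0.5 , -0.34,  0.57]), 'finger_gap': np.float64(37.32)}
```

View pics/fin.png

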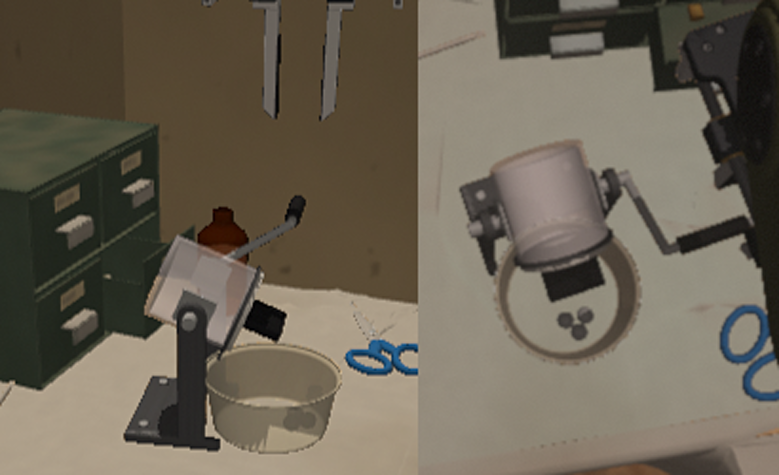

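The gripper is clear of the handle, the jar stays tipped, the dial bar is still level, and the three balls rest in the tub.

```bash
python3 -c "
from cell import manip
print(manip.sign_off())"
```

```text
the job is handed in; nothing more can be done
None
```

The dial was set with its largest opening over the outlet while the jar stood upright, then the jar was tipped to about 1.9 rad; all three balls are in the tub, the gripper is clear, and the job was handed in at about 12 s.

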